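# Drift the lid bin into line and bolt it to its rack

## Task

The bin of pot lids has crept on its rack, so the hole in its steel tongue no longer lies over the hole in the rack's lug. Use the tapered drift from the wooden block, not the gripper itself, to lever the holes into line, pushing it fully home until its collar is down on the tongue; then draw it out, stand it back in a hole of the block, and drop the bolt fully home through both holes. Leave the jar, the spoon and the bowl as they are, and let go of everything.

Things in the scene. Friction and masses are not known exactly. Their poses are not given: they have to be found in the camera images.
- lug_hole (a point): Fixed lower hole, 20 mm wide, in the 8 mm thick, 66 mm square steel lug of the lid rack, on two 6 mm cheek plates at its left and right edges, hollow below down to the worktop. Point: centre of the hole at the lug's top face, 80 mm above the worktop. z up; x level from the hole towards the bin; y to the left seen along x. The rack is fixed.
- tongue_hole (a point): Hole, 20 mm wide, in the bin's steel tongue (6 mm thick, 50 mm wide), which lies over the lug with a 0.5 mm gap. Point: centre of the hole at the tongue's top face, 6.5 mm higher than lug_hole. Axes as lug_hole. At the start it is 6 to 10 mm off lug_hole sideways, so only an eye-shaped opening through both is left.
- lidbin: Grey plastic bin with three metal lids and the tongue, 75 to 235 mm beyond the hole along x, 200 mm wide, 125 mm high, lids to 145 mm. It slides level on the rack, at most 12 mm each way in x and y from the lined-up place, does not turn or lift, takes 5 to 8 N to move and stays where left. Origin: on its hole's axis at worktop height.
- drift_handle (a point): Drift: steel taper with dark wood handle, upright in the block, 0.2 kg. Point: centre of the round handle (24 mm wide, 60 mm long); z up along it. Below the handle a collar, 30 mm wide, 5 mm thick, its underside 35 mm below this point; then 25 mm of round shank 19 mm wide, then a 40 mm taper from 19 mm to a flat 5 mm tip, 100 mm below this point.
- drift_collar (a point): Centre of the underside of the drift's collar. It rests on the block's top at the start, and on the tongue when the drift is fully home.
- drift_tip (a point): The drift's tip, 65 mm below the collar's underside.
- bolt_head (a point): Bolt: all steel, no thread, upright in the other hole of the block, 0.18 kg. Point: centre of its round ribbed head (24 mm wide, 48 mm high); z up along it. Below it a flange 32 mm wide, 4 mm thick, its underside 28 mm below this point; then the shank, 16 mm wide, 40 mm long, with a 1 mm chamfer at its foot.
- bolt_seat (a point): Centre of the underside of the bolt's flange, which rests on the tongue when the bolt is home.
- block: Wooden block fixed on the worktop, 70 mm (x) by 170 mm (y), 75 mm high; origin at the centre of its underside. Two holes in its top at x = 0, y = -50 and +50 mm, each 23 mm in diameter and 70 mm deep. The drift stands in one and the bolt in the other, either way round.
- jar_mid (a point): Bystander: closed glass spice jar, 44 mm in diameter, 85 mm high, upright; point 42 mm up its axis.
- spoon_mid (a point): Bystander: stainless spoon, 190 mm long, lying flat; point on its handle.
- bowl_mid (a point): Bystander: white ceramic bowl, 140 mm across, 60 mm high; point 30 mm up its axis.

How it is judged:
By the outcome, as a careful person would: the job done as asked, in the order asked, and still so for the second after the job is handed in, with the robot touching nothing.
It also fails if it takes over 72 s, if anything falls off the work surface, if the arm or the gripper's body presses on something with over 40 N, if the wrist force passes 120 N, or if a joint passes its speed limit or range.

## Robot

A 6-joint arm with a two-finger parallel gripper is mounted at the origin on the work surface. World frame = base frame: x ahead of the robot, y to its left, z up, the work surface at z = 0. Lengths are in m, angles in rad, forces in N, time in s.
With the tool pointing down it reaches from about 0.3 to 0.825 m from the base axis. Payload 5.4 kg.
Tool frame: the origin (TCP) lies on the centre line of the jaws, within the pads' length; the fingertips stand 17 mm ahead of it and the grasp point (between the pads) lies 2 mm behind it; z points along the fingers, y is the line along which they close (so a half turn about z gives the same grasp; the last joint's range is limited). The gripper opens to 92 mm and grips with 3 to 60 N. Pads are 20 mm wide; open, the fingers measure 128 mm over their backs; the gripper's body (75 mm by 189 mm) begins 69 mm behind the grasp point.
Start: joints at [0.94, 0.158, 1.597, -0, 1.386, -0.21], TCP at [0.235, 0.525, 0.232] pointing down, gripper open.
Joint ranges: [-2.91, 2.91], [-0.94, 2.29], [0.18, 2.7], [-1.29, 4.43], [0.17, 2.64], [-3, 3]. Speed limits (rad/s): [2.57, 2.57, 3.14, 3.14, 3.14, 3.14].

## Interface

Orientations are given as [roll, pitch, yaw] about the fixed x, y, z axes, in that order (R = Rz(yaw) Ry(pitch) Rx(roll)).
In Python, from cell import r gives the robot as it stands.
- The arm moves only by the shell command python3 -m pendant 'ROWS' [FORCE]. ROWS is a JSON object of lists of equal length, an entry for each row: "offset": the shift along the tool's x, y, z in mm, a list of three; "rot": the turn, a rotation vector about the tool's x, y, z in degrees, a list of three; "claw": the finger opening in mm, from 0 to 91.9. A call has 1 to 10 rows; each row shifts and turns the commanded pose from where the row before left it, along the tool's axes as they then stand; what a row does not reach is not made up. A row lasts 1/12 s, in which the tool goes at most 41.7 mm and 7.16 degrees, less where a joint would pass 70% of its speed; a pose out of reach is approached as far as the arm can. A call with a gripper value outside its range is refused whole. The fingers move at their own pace and stop on an object; FORCE is the grip in N (left out, the last holds). Time passes only in rows, so rows that do not move let the fingers close. It gives the time, the measured TCP pose, the force, the opening and the grip force at its end, in the units of the state.
- r.sense(): the state, without advancing time (a new reading comes with each control period).
- r.grab_frame(name): name is "side" or "top"; returns the picture (400x640x3 uint8, red, green, blue); there is no depth.
- r.camera_model(name): a dict with "fx", "fy", "cx", "cy" (pixels), "k1" (the pictures are not rectified: a ray, as slopes to the right and down, at radius r is drawn at 1 + k1 r^2 times it, then the intrinsics apply), "rvec" (rotation vector, rad) and "tvec" (3), from world to camera coordinates, as OpenCV has them. Camera axes: x right, y down, z forward; pixel columns grow to the right and rows downward; lengths in m; the calibration is good to about 2 mm. A picture is of the moment at which its call begins. camera_model takes no time and is no camera call.
- r.finish_job(): hands the job in; it is judged then, once.
The state is a dict: "time_s": time; "qpos": joint angles; "qd": joint speeds; "joint_torque": joint torques, N m; "tcp_pos": TCP position; "ee_rot": TCP orientation; "wrist_force": force on the tool from outside, world axes, zero at the start; "ft_torque": the same for the moment, N m; "grip_width": finger opening in m; "gripper_force": force on a finger pad.
Only numpy, scipy, OpenCV 4.12 (cv2) and the standard library are available. Lean on these libraries where they do the work, as an engineer would, in place of code of your own. Each camera call takes 0.05 s, during which the arm holds its last target. There are 200 camera calls.

## Working session

There is one attempt and no reset: what is moved stays moved. The work goes in short steps, Python scripts to look and compute and a shell command to move; the robot and the scene stay as the last step left them, time stands still between calls to the robot, and variables do not carry over. Pictures are saved under pics/ and viewed, at most 10 in all, crops included, and the job is handed in when it is done.

```bash
ls; mkdir -p pics
python3 - <<'E'
from cell import r
import cv2,numpy as np
s=r.sense();print({k:np.round(v,3).tolist() for k,v in s.items()})
for n in("side","top"):
    f=r.grab_frame(n);cv2.imwrite(f"pics/{n}0.png",f[:,:,::-1]);m=r.camera_model(n);print(n,m)
E
```

```text
pics
{'time_s': 0.0, 'qpos': [0.94, 0.159, 1.598, -0.0, 1.386, -0.21], 'qd': [0.0, 0.002, -0.001, 0.002, -0.0, -0.002], 'joint_torque': [0.002, -38.558, -32.211, 0.07, 0.038, -0.0], 'tcp_pos': [0.235, 0.524, 0.231], 'ee_rot': [-3.14, -0.0, 2.721], 'wrist_force': [0.221, -0.203, 0.605], 'ft_torque': [0.013, 0.047, -0.034], 'gripper_force': 0.0, 'grip_width': 0.092}
side {'fx': 413.5537880471913, 'fy': 413.5537880471913, 'cx': 320.84413915578585, 'cy': 198.43504449739132, 'k1': -0.08997190080136971, 'rvec': array([ 0.35202462, -2.87891592,  1.0152044 ]), 'tvec': array([0.54406792, 0.11105555, 0.91124107])}
top {'fx': 506.32753663331596, 'fy': 506.32753663331596, 'cx': 326.6786462230573, 'cy': 202.9671392000095, 'k1': -0.16097557005294594, 'rvec': array([ 2.17271966, -2.12745251,  0.11642644]), 'tvec': array([0.06832618, 0.55190913, 1.29261017])}
```

View pics/top0.png

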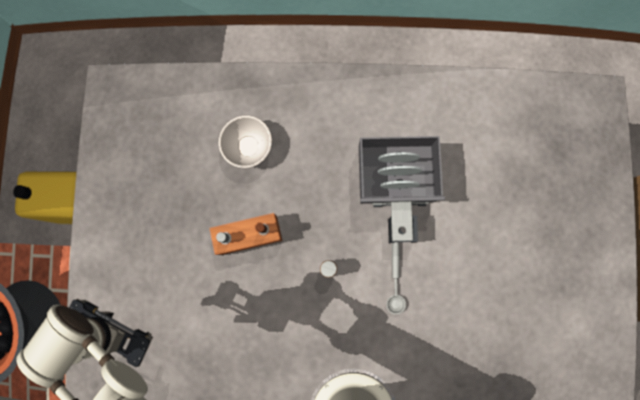

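View pics/side0.png

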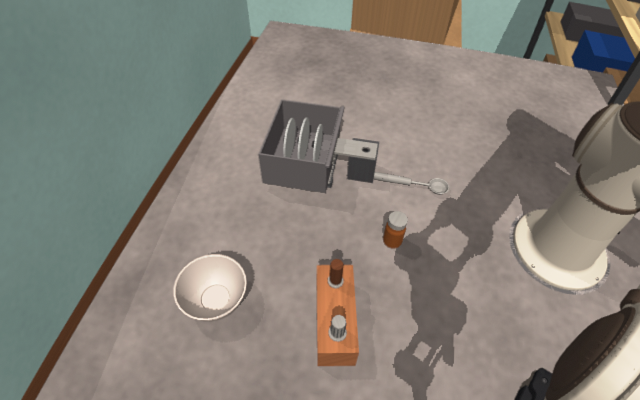

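The top view shows the tongue hole near (402,230), the drift near (263,229), the bolt near (223,238) and the jar at (329,269). In the side view the drift is at (336,268), the bolt at (339,325) and the hole at (366,150).

```bash
cat > h.py <<'E'
from cell import r
import cv2,numpy as np
class Cam:
    def __init__(s,n):
        m=r.camera_model(n);s.n=n
        s.K=np.array([[m['fx'],0,m['cx']],[0,m['fy'],m['cy']],[0,0,1]]);s.d=np.array([m['k1'],0,0,0.]);s.rv=m['rvec'];s.t=m['tvec'];s.R=cv2.Rodrigues(s.rv)[0];s.c=-s.R.T@s.t
    def ray(s,uv):
        p=cv2.undistortPoints(np.array([[uv]],float),s.K,s.d)[0,0];v=s.R.T@np.array([*p,1]);return v/np.linalg.norm(v)
    def plane(s,uv,z):
        v=s.ray(uv);return s.c+v*(z-s.c[2])/v[2]
    def proj(s,P): return cv2.projectPoints(np.atleast_2d(np.array(P,float)),s.rv,s.t,s.K,s.d)[0][:,0]
T,S=Cam('top'),Cam('side')
def tri(a,b):
    v,w=T.ray(a),S.ray(b);k=np.linalg.lstsq(np.c_[v,-w],S.c-T.c,rcond=None)[0]
    p,q=T.c+k[0]*v,S.c+k[1]*w;return (p+q)/2,np.linalg.norm(p-q)
def crop(img,x0,y0,w,h,k):
    return cv2.resize(img[y0:y0+h,x0:x0+w],None,fx=k,fy=k,interpolation=cv2.INTER_CUBIC)
E
python3 - <<'E'
from h import *
t=cv2.imread('pics/top0.png');s=cv2.imread('pics/side0.png')
a=crop(t,205,195,100,70,4);b=crop(t,370,190,100,70,4);c=crop(s,300,250,100,75,4);d=crop(s,320,130,100,75,4)
m=np.vstack([np.hstack([a,b]),np.hstack([c,d])]);cv2.imwrite('pics/m0.png',m);print(m.shape)
for n,uv,z in(('hole',(402,230),.0865),('drift',(263,229),.14),('bolt',(223,238),.127),('jar',(329,269),.085)): print(n,T.plane(uv,z).round(3))
print(tri((402,230),(366,150)))
print(tri((263,229),(336,263)),tri((223,238),(339,320)))
E
```

```text
(580, 800, 3)
hole [ 0.479 -0.111  0.087]
drift [0.471 0.23  0.14 ]
bolt [0.448 0.33  0.127]
jar [0.379 0.07  0.085]
(array([ 0.47870316, -0.1120327 ,  0.0804469 ]), np.float64(0.002386876269315697))
(array([0.47448868, 0.23201764, 0.12697842]), np.float64(0.005114175575085768)) (array([0.44878219, 0.33161341, 0.11834764]), np.float64(0.0015691367496993992))
```

View pics/m0.png

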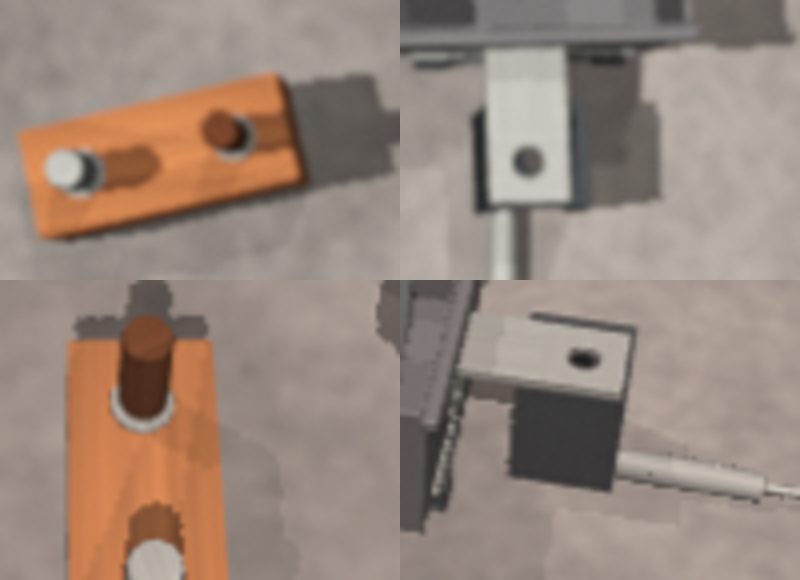

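The mosaic gives subpixel positions: drift top about (260.5,227.8) top and (336.8,264.5) side; bolt top (221.8,237.5) and (338.8,320); hole (402,230.3) and (366,149.5). The lug shows only as a dark rim around the tongue, so I'll zoom in there to find the offset.

Run:
```python
from h import *
for n,a,b,z in(('drift',(260.5,227.8),(336.8,264.5),.14),('bolt',(221.8,237.5),(338.8,320),.127),('hole',(402,230.3),(366,149.5),.0865)):
    print(n,T.plane(a,z).round(4),S.plane(b,z).round(4),tri(a,b))
cs=[(212,228),(273,214.3),(280,239),(215.5,254)]
print(np.array([T.plane((205+x/4,195+y/4),.075) for x,y in [(20,132),(277,74),(305,183),(45,240)]]).round(3))
t=cv2.imread('pics/top0.png');s=cv2.imread('pics/side0.png')
g=lambda i:cv2.convertScaleAbs(i,alpha=1.0,beta=30)
m=np.hstack([crop(g(t),382,200,40,50,10),crop(g(s),345,133,40,50,10)]);cv2.imwrite('pics/m1.png',m)
```

```text
drift [0.4738 0.2363 0.14  ] [0.4739 0.242  0.14  ] (array([0.47447841, 0.23743943, 0.13196297]), np.float64(0.0002488030166569743))
bolt [0.4487 0.3327 0.127 ] [0.4495 0.3352 0.127 ] (array([0.44930172, 0.33361341, 0.12304628]), np.float64(0.0007793144167635471))
hole [ 0.4787 -0.1112  0.0865] [ 0.4773 -0.1074  0.0865] (array([ 0.47832879, -0.11179682,  0.08226597]), np.float64(0.0013597960780059137))
[[0.475 0.376 0.075]
 [0.516 0.212 0.075]
 [0.447 0.192 0.075]
 [0.406 0.357 0.075]]
```

View pics/m1.png

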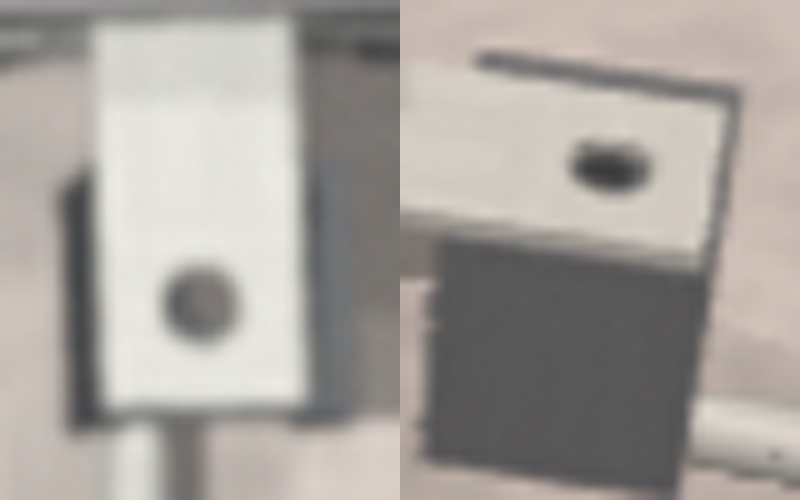

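Run:
```python
from h import *
print(T.c.round(3),S.c.round(3))
tp=lambda x,y,z:T.plane((382-.45+x/10,200-.45+y/10),z)
sp=lambda x,y,z:S.plane((345-.45+(x-400)/10,133-.45+y/10),z)
e=tp(97,110,.0865)-tp(107,405,.0865);f=tp(299,110,.0865)-tp(309,400,.0865)
y=[np.arctan2(v[1],v[0]) for v in(e,f)];print('yaw deg',np.degrees(y));y=np.mean(y)
R=np.array([[np.cos(y),np.sin(y)],[-np.sin(y),np.cos(y)]])
h=tp(202,304,.0865);k=sp(610,168,.0865);print(h,k)
L=lambda p,o:print(p[0],(R@(p[1]-o)[:2]*1000).round(1))
for q in(('tl edge',tp(102,304,.0865)),('tr',tp(305,304,.0865)),('t front',tp(202,410,.0865)),('lug back left',tp(68,190,.08)),('lug front left',tp(75,428,.08)),('lug front right',tp(350,415,.08)),('lug right back',tp(345,170,.08)),('lug frontright z0',tp(350,415,.0))):L(q,h)
print('side')
for q in(('t far front',sp(730,105,.0865)),('t near front',sp(700,248,.0865)),('far front lug',sp(740,90,.08)),('far back lug',sp(475,57,.08)),('near front lug',sp(703,272,.08)),('near back lug',sp(440,240,.08)),('cheek bottom front',sp(680,492,0)),('cheek bottom back',sp(425,458,0))):L(q,k)
```

```text
[0.387 0.058 1.352] [0.422 0.601 0.774]
yaw deg [2.39475314 2.18283753]
[ 0.47957023 -0.11059779  0.0865    ] [ 0.47842848 -0.10761644  0.0865    ]
tl edge [ 0.5 25.2]
tr [ -0.6 -26. ]
t front [-26.6   0.9]
lug back left [30.  32.1]
lug front left [-30.1  32.2]
lug front right [-28.4 -37.4]
lug right back [ 33.6 -38.4]
lug frontright z0 [-24.7 -50.6]
side
t far front [-25.5 -27.6]
t near front [-24.   21.8]
far front lug [-27.3 -40.4]
far back lug [ 37.7 -38.1]
near front lug [-25.6  23. ]
near back lug [36.3 25.7]
cheek bottom front [-28.6  20.8]
cheek bottom back [35.4 22.9]
```

Measured relative to the tongue hole, the lug centre is at about (+4, -7.5) mm in the lug axes. The block and shaft positions agree between the block corners and the shaft tops. I'll turn the tool so its y lies along the lug's y, then go above the drift.

```bash
cat > go.py <<'E'
# print offsets (tool axes, mm) from the present TCP to a world point given in mm, no motion
import sys,numpy as np
from cell import r
from scipy.spatial.transform import Rotation as Q
s=r.sense();R=Q.from_euler('xyz',s['ee_rot']).as_matrix()
p=np.array(s['tcp_pos'])*1000
print('t',round(s['time_s'],2),'tcp',p.round(1),'yaw',np.degrees(s['ee_rot']).round(1),'F',np.round(s['wrist_force'],1),'M',np.round(s['ft_torque'],2),'w',round(s['grip_width']*1e3,1),'g',round(s['gripper_force'],1))
if len(sys.argv)>3: print('tool d',(R.T@(np.array(sys.argv[1:4],float)-p)).round(1))
E
python3 -m pendant '{"offset":[[0,0,0],[0,0,0],[0,0,0],[0,0,0],[0,0,0]],"rot":[[0,0,-6.6],[0,0,-6.6],[0,0,-6.6],[0,0,-6.6],[0,0,0]],"claw":[91,91,91,91,91]}' 30; python3 go.py 473.5 236.5 200
```

```text
time_s: 0.52
tcp_pos: [0.2347, 0.5245, 0.231]
ee_rot: [-3.141, -0.001, -3.099]
wrist_force: [0.0, -0.5, -0.9]
grip_width: 0.0912
gripper_force: 0.0
t 0.52 tcp [234.7 524.5 231. ] yaw [-179.9   -0.  -177.5] F [ 0.  -0.5 -0.9] M [0.08 0.04 0.04] w 91.2 g 0.0
tool d [-226.3 -297.9   31.1]
```

```bash
python3 -m pendant '{"offset":[[-22.6,-29.8,0],[-22.6,-29.8,3],[-22.6,-29.8,3],[-22.6,-29.8,3],[-22.6,-29.8,3],[-22.6,-29.8,3],[-22.6,-29.8,3],[-22.6,-29.8,3],[-22.6,-29.8,3],[-22.6,-29.8,3]],"rot":[[0,0,0],[0,0,0],[0,0,0],[0,0,0],[0,0,0],[0,0,0],[0,0,0],[0,0,0],[0,0,0],[0,0,0]],"claw":[91,91,91,91,91,91,91,91,91,91]}'; python3 -m pendant '{"offset":[[0,0,0],[0,0,0]],"rot":[[0,0,0],[0,0,0]],"claw":[91,91]}'; python3 go.py 473.5 236.5 108
python3 - <<'E'
from h import *
s=r.sense();p=s['tcp_pos'];print('expect TCP px',T.proj(p),S.proj(p))
m=[]
for c in(T,S):
    f=r.grab_frame(c.n)[:,:,::-1].copy();cv2.imwrite(f'pics/{c.n}1.png',f)
    u=c.proj(p)[0].astype(int);m.append(crop(f,u[0]-45,u[1]-50,90,110,4))
cv2.imwrite('pics/m2.png',np.hstack(m))
E
```

```text
time_s: 1.35
tcp_pos: [0.4733, 0.2344, 0.2043]
ee_rot: [3.142, -0.0, -3.105]
wrist_force: [-0.3, 1.3, 0.6]
grip_width: 0.0912
gripper_force: 0.0
time_s: 1.52
tcp_pos: [0.4731, 0.2348, 0.2041]
ee_rot: [3.142, -0.001, -3.108]
wrist_force: [-0.4, 0.7, 0.0]
grip_width: 0.091
gripper_force: 0.0
t 1.52 tcp [473.1 234.8 204.1] yaw [ 1.800e+02 -1.000e-01 -1.781e+02] F [-0.4  0.7  0. ] M [ 0.03 -0.    0.01] w 91.0 g 0.0
tool d [-0.5  1.7 96.1]
expect TCP px [[257.09934464 225.98772645]] [[339.87588658 241.24735078]]
```

View pics/m2.png

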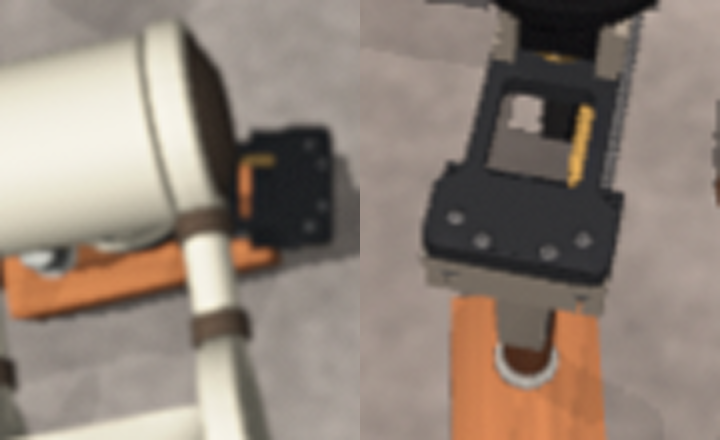

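The view shows the finger lined up with the drift collar (column 525 in the crop), so x is right. I'll descend and grip.

```bash
python3 -m pendant '{"offset":[[0,1,12],[0,1,16],[0,0,16],[0,0,16],[0,0,16],[0,0,12],[0,0,8],[0,0,0],[0,0,0]],"rot":[[0,0,0],[0,0,0],[0,0,0],[0,0,0],[0,0,0],[0,0,0],[0,0,0],[0,0,0],[0,0,0]],"claw":[91,91,91,91,91,91,91,91,91]}' 45; python3 go.py
python3 -m pendant '{"offset":[[0,0,0],[0,0,0],[0,0,0],[0,0,0],[0,0,0],[0,0,0],[0,0,0],[0,0,0],[0,0,0]],"rot":[[0,0,0],[0,0,0],[0,0,0],[0,0,0],[0,0,0],[0,0,0],[0,0,0],[0,0,0],[0,0,0]],"claw":[15,15,15,15,15,15,15,15,15]}' 45;python3 go.py
```

```text
time_s: 2.37
tcp_pos: [0.4722, 0.2385, 0.1085]
ee_rot: [-3.142, -0.0, -3.101]
wrist_force: [0.2, -0.3, 0.1]
grip_width: 0.0913
gripper_force: 0.0
t 2.37 tcp [472.2 238.5 108.5] yaw [-180.    -0.  -177.7] F [ 0.2 -0.3  0.1] M [ 0.03 -0.01 -0.03] w 91.3 g 0.0
time_s: 3.12
tcp_pos: [0.4725, 0.2381, 0.1086]
ee_rot: [-3.142, 0.0, -3.102]
wrist_force: [0.2, -0.1, -0.4]
grip_width: 0.0333
gripper_force: 0.0
t 3.12 tcp [472.5 238.1 108.6] yaw [-180.     0.  -177.7] F [ 0.2 -0.1 -0.4] M [ 0.   -0.02 -0.01] w 33.3 g 0.0
```

```bash
python3 -m pendant '{"offset":[[0,0,0],[0,0,0],[0,0,0],[0,0,0]],"rot":[[0,0,0],[0,0,0],[0,0,0],[0,0,0]],"claw":[15,15,15,15]}' 45;python3 go.py
python3 -m pendant '{"offset":[[0,0,-6],[0,0,-12],[0,0,-16],[0,0,-18],[0,0,-18],[0,0,-18],[0,0,-16],[0,0,-12],[0,0,-4],[0,0,0]],"rot":[[0,0,0],[0,0,0],[0,0,0],[0,0,0],[0,0,0],[0,0,0],[0,0,0],[0,0,0],[0,0,0],[0,0,0]],"claw":[15,15,15,15,15,15,15,15,15,15]}' 45;python3 go.py 479.5 -110 230
```

```text
time_s: 3.45
tcp_pos: [0.4726, 0.2382, 0.1086]
ee_rot: [3.141, 0.0, -3.102]
wrist_force: [0.6, 1.4, -0.2]
grip_width: 0.0234
gripper_force: 45.0
t 3.45 tcp [472.6 238.2 108.6] yaw [ 180.     0.  -177.7] F [ 0.6  1.4 -0.2] M [ 0.23 -0.01 -0.02] w 23.4 g 45.0
time_s: 4.28
tcp_pos: [0.4732, 0.2382, 0.2301]
ee_rot: [3.141, 0.002, -3.102]
wrist_force: [0.9, 0.9, -1.6]
grip_width: 0.0232
gripper_force: 45.0
t 4.28 tcp [473.2 238.2 230.1] yaw [ 1.800e+02  1.000e-01 -1.777e+02] F [ 0.9  0.9 -1.6] M [ 0.01 -0.03 -0.03] w 23.2 g 45.0
tool d [   7.6 -348.2   -0. ]
```

```bash
python3 -m pendant '{"offset":[[0.7,-18,0],[0.7,-36,0],[0.7,-40,0],[0.7,-40,0],[0.7,-40,0],[0.7,-40,0],[0.7,-40,0],[0.7,-38,0],[0.7,-32,0],[0.5,-18,0]],"rot":[[0,0,0],[0,0,0],[0,0,0],[0,0,0],[0,0,0],[0,0,0],[0,0,0],[0,0,0],[0,0,0],[0,0,0]],"claw":[15,15,15,15,15,15,15,15,15,15]}';python3 go.py 480.5 -113.5 200
```

```text
time_s: 5.12
tcp_pos: [0.4784, -0.107, 0.2274]
ee_rot: [-3.141, -0.002, -3.105]
wrist_force: [-0.7, 0.1, -1.9]
grip_width: 0.0229
gripper_force: 45.0
t 5.12 tcp [ 478.4 -107.   227.4] yaw [-1.800e+02 -1.000e-01 -1.779e+02] F [-0.7  0.1 -1.9] M [ 0.11 -0.03  0.05] w 22.9 g 45.0
tool d [-1.9 -6.5 27.4]
```

```bash
python3 -m pendant '{"offset":[[-1,-3,10],[-1,-3,12],[0,0,5],[0,0,0],[0,0,0]],"rot":[[0,0,0],[0,0,0],[0,0,0],[0,0,0],[0,0,0]],"claw":[15,15,15,15,15]}';python3 go.py 480.5 -113.5 200
python3 - <<'E'
from h import *
p=np.array(r.sense()['tcp_pos']);tip=p-[0,0,.098];print('pred tip px',T.proj(tip),S.proj(tip),'eye',T.proj([.4812,-.1145,.0865]),S.proj([.48,-.112,.0865]))
m=[]
for c in(T,S):
    f=r.grab_frame(c.n)[:,:,::-1].copy();cv2.imwrite(f'pics/{c.n}2.png',f)
    u=c.proj(tip)[0].astype(int);print(c.n,'origin',u-[20,35]);m.append(crop(f,u[0]-20,u[1]-35,40,60,10))
cv2.imwrite('pics/m3.png',np.hstack(m))
E
```

```text
time_s: 5.53
tcp_pos: [0.4811, -0.1083, 0.2004]
ee_rot: [3.14, -0.002, -3.1]
wrist_force: [0.8, -0.5, -1.6]
grip_width: 0.0233
gripper_force: 45.0
t 5.53 tcp [ 481.1 -108.3  200.4] yaw [ 1.799e+02 -1.000e-01 -1.776e+02] F [ 0.8 -0.5 -1.6] M [0.03 0.03 0.03] w 23.3 g 45.0
tool d [ 0.8 -5.2  0.4]
pred tip px [[401.69078157 228.87770039]] [[365.13301468 144.06098183]] eye [[403.30239042 229.32982072]] [[365.20996165 147.97536154]]
top origin [381 193]
side origin [345 109]
```

View pics/m3.png

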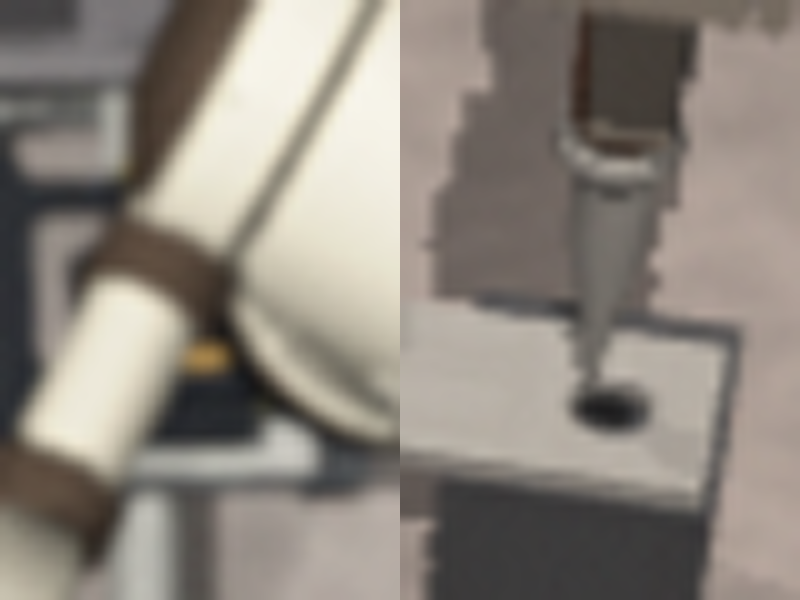

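The top view is blocked by the arm. In the side view the tip is at about (364.2,147.5), the collar centre at (366.8,125) and the hole at (366,149.9). I'll compare these with projected points.

Run:
```python
from h import *
p=np.array(r.sense()['tcp_pos'])
for n,z in(('handle bottom/collar top',.028),('collar under',.033),('tip',.098)): print(n,S.proj(p-[0,0,z]))
for n,q in(('+x',[.01,0,0]),('+y',[0,.01,0]),('+z',[0,0,.01])):print(n,'per10mm',S.proj(p-[0,0,.098]+q)-S.proj(p-[0,0,.098]))
# hole ellipse centre by dark mask, before and now
for k in(0,2):
    f=cv2.imread(f'pics/side{k}.png')[140:160,355:377].astype(float).mean(2)
    w=np.clip(150-f,0,None);w[f>150]=0
    if k==2:w[:8]=0
    yy,xx=np.mgrid[140:160,355:377];print(k,(w*xx).sum()/w.sum(),(w*yy).sum()/w.sum())
```

```text
handle bottom/collar top [[367.82530938 120.39062758]]
collar under [[367.60662772 122.12281641]]
tip [[364.90717396 143.42547313]]
+x per10mm [[-4.20741353 -0.74724732]]
+y per10mm [[-0.73120935  2.89251147]]
+z per10mm [[ 0.39862864 -3.13658376]]
0 365.26930147058823 151.2629825367647
2 364.5795597484276 154.60712788259957
```

The collar matches the kinematics plus a camera bias of about 1 px. The tip height at contact (tongue 86.5, lug 80 mm) will tell where it landed. I'll go over the estimated eye centre (481,-113.5) and feel down.

```bash
python3 go.py 481 -113.5 186; python3 -m pendant '{"offset":[[0,-1.5,2],[0,-1.5,3],[0,0,3],[0,0,3],[0,0,1],[0,0,0],[0,0,0]],"rot":[[0,0,0],[0,0,0],[0,0,0],[0,0,0],[0,0,0],[0,0,0],[0,0,0]],"claw":[15,15,15,15,15,15,15]}';python3 go.py 481 -113.5 184.5
```

```text
t 5.63 tcp [ 481.8 -108.9  201.7] yaw [-180.     0.  -177.6] F [-0.2 -0.4 -2.1] M [ 0.06 -0.05  0.  ] w 23.3 g 45.0
tool d [ 1.  -4.5 15.7]
time_s: 6.22
tcp_pos: [0.4817, -0.1128, 0.1895]
ee_rot: [3.141, -0.0, -3.102]
wrist_force: [0.0, 0.5, -1.5]
grip_width: 0.0234
gripper_force: 45.0
t 6.22 tcp [ 481.7 -112.8  189.5] yaw [ 180.    -0.  -177.7] F [ 0.   0.5 -1.5] M [0.06 0.04 0.02] w 23.4 g 45.0
tool d [ 0.7 -0.7  5. ]
```

```bash
python3 -m pendant '{"offset":[[0,-0.5,1.5],[0,0,1.5],[0,0,1.5],[0,0,1.5],[0,0,1],[0,0,0]],"rot":[[0,0,0],[0,0,0],[0,0,0],[0,0,0],[0,0,0],[0,0,0]],"claw":[15,15,15,15,15,15]}';python3 go.py
python3 - <<'E'
from h import *
p=np.array(r.sense()['tcp_pos']);print(S.proj(p-[0,0,.098]))
f=r.grab_frame('side')[:,:,::-1].copy();cv2.imwrite('pics/side3.png',f)
cv2.imwrite('pics/m4.png',crop(f,345,115,40,40,15))
E
```

```text
time_s: 6.72
tcp_pos: [0.4816, -0.1132, 0.1823]
ee_rot: [3.141, -0.001, -3.102]
wrist_force: [-0.1, 1.0, -1.6]
grip_width: 0.0232
gripper_force: 45.0
t 6.72 tcp [ 481.6 -113.2  182.3] yaw [ 180.    -0.  -177.7] F [-0.1  1.  -1.6] M [ 0.03 -0.05 -0.02] w 23.2 g 45.0
[[364.54995191 148.18392707]]
```

View pics/m4.png

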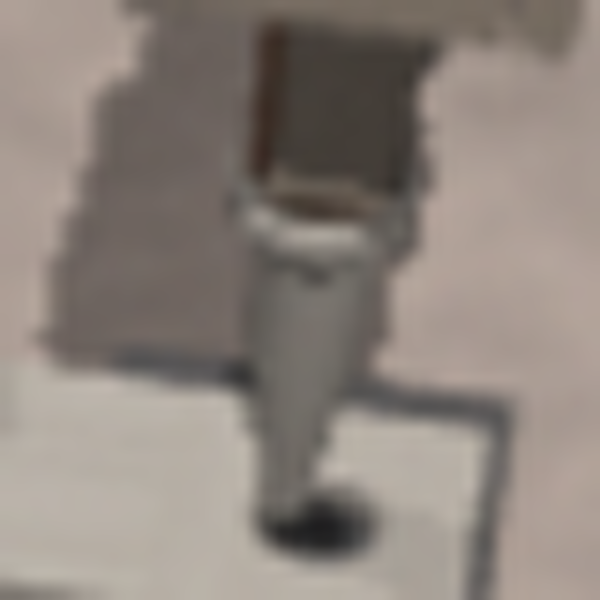

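The tip has entered the hole with no contact. It sits at (363.7,149), left of the hole centre (366.2,149.7), about 5 mm towards +x. I'll shift 3 mm in -x and feel further down.

```bash
python3 -m pendant '{"offset":[[1.5,0,0],[1.5,0,0],[0,0,1],[0,0,1],[0,0,1],[0,0,1],[0,0,1],[0,0,0]],"rot":[[0,0,0],[0,0,0],[0,0,0],[0,0,0],[0,0,0],[0,0,0],[0,0,0],[0,0,0]],"claw":[15,15,15,15,15,15,15,15]}';python3 go.py
```

```text
time_s: 7.43
tcp_pos: [0.4787, -0.1134, 0.1773]
ee_rot: [3.141, -0.0, -3.102]
wrist_force: [-0.5, 0.8, -1.8]
grip_width: 0.0233
gripper_force: 45.0
t 7.43 tcp [ 478.7 -113.4  177.3] yaw [ 180.    -0.  -177.7] F [-0.5  0.8 -1.8] M [0.03 0.01 0.01] w 23.3 g 45.0
```

```bash
python3 -m pendant '{"offset":[[0,0,1],[0,0,1],[0,0,1],[0,0,0]],"rot":[[0,0,0],[0,0,0],[0,0,0],[0,0,0]],"claw":[15,15,15,15]}';python3 go.py
```

```text
time_s: 7.77
tcp_pos: [0.4787, -0.1134, 0.1743]
ee_rot: [3.141, -0.0, -3.102]
wrist_force: [0.7, 0.1, -1.2]
grip_width: 0.0234
gripper_force: 45.0
t 7.77 tcp [ 478.7 -113.4  174.3] yaw [ 180.    -0.  -177.7] F [ 0.7  0.1 -1.2] M [ 0.04  0.02 -0.02] w 23.4 g 45.0
```

```bash
python3 -m pendant '{"offset":[[0,0,1.5],[0,0,1.5],[0,0,1.5],[0,0,1.5],[0,0,1.5],[0,0,0]],"rot":[[0,0,0],[0,0,0],[0,0,0],[0,0,0],[0,0,0],[0,0,0]],"claw":[15,15,15,15,15,15]}' 60;python3 go.py
```

```text
time_s: 8.27
tcp_pos: [0.4786, -0.1133, 0.1667]
ee_rot: [3.141, -0.001, -3.102]
wrist_force: [0.3, 0.1, -1.7]
grip_width: 0.0231
gripper_force: 60.0
t 8.27 tcp [ 478.6 -113.3  166.7] yaw [ 180.    -0.  -177.7] F [ 0.3  0.1 -1.7] M [ 0.01 -0.01  0.04] w 23.1 g 60.0
```

```bash
python3 -m pendant '{"offset":[[0,0,1.5],[0,0,1.5],[0,0,1],[0,0,1],[0,0,0]],"rot":[[0,0,0],[0,0,0],[0,0,0],[0,0,0],[0,0,0]],"claw":[15,15,15,15,15]}' 60;python3 go.py
```

```text
time_s: 8.68
tcp_pos: [0.4786, -0.1134, 0.1618]
ee_rot: [3.141, -0.0, -3.102]
wrist_force: [-0.3, -0.2, -1.2]
grip_width: 0.0232
gripper_force: 60.0
t 8.68 tcp [ 478.6 -113.4  161.8] yaw [ 180.    -0.  -177.7] F [-0.3 -0.2 -1.2] M [ 0.03 -0.02 -0.02] w 23.2 g 60.0
```

```bash
python3 -m pendant '{"offset":[[0,0,1],[0,0,1],[0,0,1],[0,0,1],[0,0,0]],"rot":[[0,0,0],[0,0,0],[0,0,0],[0,0,0],[0,0,0]],"claw":[15,15,15,15,15]}' 60;python3 go.py
```

```text
time_s: 9.1
tcp_pos: [0.4789, -0.1134, 0.1588]
ee_rot: [-3.142, -0.0, -3.101]
wrist_force: [-1.5, 2.3, 4.3]
grip_width: 0.0234
gripper_force: 60.0
t 9.1 tcp [ 478.9 -113.4  158.8] yaw [-180.    -0.  -177.7] F [-1.5  2.3  4.3] M [0.38 0.58 0.01] w 23.4 g 60.0
```

The force points (-x,+y), so the drift bears on the tongue, as expected with the lug hole lying at (+x,-y). I'll keep going, moving towards the lug hole while descending.

```bash
python3 -m pendant '{"offset":[[-0.3,-0.5,1],[-0.3,-0.5,1],[-0.3,-0.5,1],[-0.3,-0.5,1],[0,0,0]],"rot":[[0,0,0],[0,0,0],[0,0,0],[0,0,0],[0,0,0]],"claw":[15,15,15,15,15]}' 60;python3 go.py
```

```text
time_s: 9.52
tcp_pos: [0.4794, -0.1146, 0.1541]
ee_rot: [3.14, -0.002, -3.102]
wrist_force: [-3.4, 3.6, 4.8]
grip_width: 0.0231
gripper_force: 60.0
t 9.52 tcp [ 479.4 -114.6  154.1] yaw [ 1.799e+02 -1.000e-01 -1.777e+02] F [-3.4  3.6  4.8] M [ 0.76  0.87 -0.01] w 23.1 g 60.0
```

```bash
python3 -m pendant '{"offset":[[-0.4,-0.4,1],[-0.4,-0.4,1],[-0.4,-0.4,1],[-0.4,-0.4,1],[0,0,0]],"rot":[[0,0,0],[0,0,0],[0,0,0],[0,0,0],[0,0,0]],"claw":[15,15,15,15,15]}' 60;python3 go.py
```

```text
time_s: 9.93
tcp_pos: [0.4804, -0.1156, 0.1495]
ee_rot: [3.138, -0.004, -3.101]
wrist_force: [-4.5, 3.6, 3.7]
grip_width: 0.0233
gripper_force: 60.0
t 9.93 tcp [ 480.4 -115.6  149.5] yaw [ 179.8   -0.2 -177.7] F [-4.5  3.6  3.7] M [ 0.98  0.99 -0.  ] w 23.3 g 60.0
```

```bash
python3 -m pendant '{"offset":[[-0.3,-0.4,1],[-0.3,-0.4,1],[-0.3,-0.4,1],[-0.3,-0.4,1],[0,0,0]],"rot":[[0,0,0],[0,0,0],[0,0,0],[0,0,0],[0,0,0]],"claw":[15,15,15,15,15]}' 60;python3 go.py
```

```text
time_s: 10.35
tcp_pos: [0.4816, -0.1171, 0.1455]
ee_rot: [3.138, -0.004, -3.101]
wrist_force: [-4.1, 4.7, 3.2]
grip_width: 0.0229
gripper_force: 60.0
t 10.35 tcp [ 481.6 -117.1  145.5] yaw [ 179.8   -0.2 -177.7] F [-4.1  4.7  3.2] M [1.03 0.97 0.  ] w 22.9 g 60.0
```

```bash
python3 -m pendant '{"offset":[[0,0,1],[0,0,1],[0,0,1],[0,0,1],[0,0,0]],"rot":[[0,0,0],[0,0,0],[0,0,0],[0,0,0],[0,0,0]],"claw":[15,15,15,15,15]}' 60;python3 go.py
```

```text
time_s: 10.77
tcp_pos: [0.4814, -0.1169, 0.141]
ee_rot: [3.138, -0.004, -3.101]
wrist_force: [-3.8, 4.3, 0.0]
grip_width: 0.0232
gripper_force: 60.0
t 10.77 tcp [ 481.4 -116.9  141. ] yaw [ 179.8   -0.2 -177.7] F [-3.8  4.3  0. ] M [1.   0.85 0.03] w 23.2 g 60.0
```

```bash
python3 -m pendant '{"offset":[[0,0,1],[0,0,1],[0,0,1],[0,0,1],[0,0,0]],"rot":[[0,0,0],[0,0,0],[0,0,0],[0,0,0],[0,0,0]],"claw":[15,15,15,15,15]}' 60;python3 go.py
```

```text
time_s: 11.18
tcp_pos: [0.4814, -0.1171, 0.1372]
ee_rot: [3.138, -0.004, -3.101]
wrist_force: [-5.2, 3.4, 1.5]
grip_width: 0.0232
gripper_force: 60.0
t 11.18 tcp [ 481.4 -117.1  137.2] yaw [ 179.8   -0.2 -177.7] F [-5.2  3.4  1.5] M [0.85 1.01 0.04] w 23.2 g 60.0
```

```bash
python3 -m pendant '{"offset":[[0,0,1.2],[0,0,1.2],[0,0,1.2],[0,0,1.2],[0,0,1.2],[0,0,0]],"rot":[[0,0,0],[0,0,0],[0,0,0],[0,0,0],[0,0,0],[0,0,0]],"claw":[15,15,15,15,15,15]}' 60;python3 go.py
```

```text
time_s: 11.68
tcp_pos: [0.4813, -0.1172, 0.1311]
ee_rot: [3.138, -0.004, -3.101]
wrist_force: [-5.3, 3.4, 1.0]
grip_width: 0.023
gripper_force: 60.0
t 11.68 tcp [ 481.3 -117.2  131.1] yaw [ 179.8   -0.2 -177.7] F [-5.3  3.4  1. ] M [0.78 0.96 0.05] w 23.0 g 60.0
```

```bash
python3 -m pendant '{"offset":[[0,0,1.5],[0,0,1.5],[0,0,1.5],[0,0,1.5],[0,0,1.5],[0,0,1.5],[0,0,0]],"rot":[[0,0,0],[0,0,0],[0,0,0],[0,0,0],[0,0,0],[0,0,0],[0,0,0]],"claw":[15,15,15,15,15,15,15]}' 60;python3 go.py;  python3 -m pendant '{"offset":[[0,0,0.8],[0,0,0.8],[0,0,0.5],[0,0,0]],"rot":[[0,0,0],[0,0,0],[0,0,0],[0,0,0]],"claw":[15,15,15,15]}' 60;python3 go.py
```

```text
time_s: 12.27
tcp_pos: [0.4813, -0.1171, 0.122]
ee_rot: [3.138, -0.004, -3.101]
wrist_force: [-4.3, 3.2, 0.7]
grip_width: 0.0234
gripper_force: 60.0
t 12.27 tcp [ 481.3 -117.1  122. ] yaw [ 179.8   -0.2 -177.7] F [-4.3  3.2  0.7] M [0.77 0.91 0.05] w 23.4 g 60.0
time_s: 12.6
tcp_pos: [0.4813, -0.1171, 0.1201]
ee_rot: [3.138, -0.004, -3.101]
wrist_force: [-4.9, 4.2, 2.9]
grip_width: 0.0231
gripper_force: 60.0
t 12.6 tcp [ 481.3 -117.1  120.1] yaw [ 179.8   -0.3 -177.7] F [-4.9  4.2  2.9] M [0.82 1.   0.04] w 23.1 g 60.0
```

Contact may just be starting, so I'll push a bit further to seat the collar.

```bash
python3 -m pendant '{"offset":[[0,0,0.7],[0,0,0.7],[0,0,0]],"rot":[[0,0,0],[0,0,0],[0,0,0]],"claw":[15,15,15]}' 60;python3 go.py
```

```text
time_s: 12.85
tcp_pos: [0.4817, -0.1175, 0.12]
ee_rot: [3.139, -0.004, -3.101]
wrist_force: [-7.8, 4.3, 9.3]
grip_width: 0.023
gripper_force: 60.0
t 12.85 tcp [ 481.7 -117.5  120. ] yaw [ 179.9   -0.2 -177.7] F [-7.8  4.3  9.3] M [0.94 1.57 0.05] w 23.0 g 60.0
```

The collar is seated: z stopped at 120.0 with an axial load of about 10 N. Next I'll draw the drift straight up.

```bash
python3 -m pendant '{"offset":[[0,0,0.6],[0,0,0]],"rot":[[0,0,0],[0,0,0]],"claw":[15,15]}' 60;python3 go.py; python3 -m pendant '{"offset":[[0,0.3,-3],[0,0,-6],[0,0,-10],[0,0,-12],[0,0,-14],[0,0,-16],[0,0,-16],[0,0,-16],[0,0,-14],[0,0,-6]],"rot":[[0,0,0],[0,0,0],[0,0,0],[0,0,0],[0,0,0],[0,0,0],[0,0,0],[0,0,0],[0,0,0],[0,0,0]],"claw":[15,15,15,15,15,15,15,15,15,15]}' 60;python3 go.py 472.5 238.2 232
```

```text
time_s: 13.02
tcp_pos: [0.4818, -0.1175, 0.12]
ee_rot: [3.139, -0.004, -3.101]
wrist_force: [-9.1, 4.8, 13.9]
grip_width: 0.023
gripper_force: 60.0
t 13.02 tcp [ 481.8 -117.5  120. ] yaw [ 179.9   -0.2 -177.7] F [-9.1  4.8 13.9] M [1.05 1.85 0.03] w 23.0 g 60.0
time_s: 13.85
tcp_pos: [0.4847, -0.1191, 0.2354]
ee_rot: [-3.138, 0.006, -3.102]
wrist_force: [1.2, -0.0, -1.1]
grip_width: 0.0234
gripper_force: 60.0
t 13.85 tcp [ 484.7 -119.1  235.4] yaw [-179.8    0.3 -177.7] F [ 1.2 -0.  -1.1] M [ 0.07 -0.05  0.03] w 23.4 g 60.0
tool d [ -2.1 357.5   2.3]
```

```bash
python3 -m pendant '{"offset":[[0,20,0],[0,36,0],[0,41,0],[0,41,0],[0,41,0],[0,41,0],[-0.5,41,0],[-0.5,40,0],[-0.5,34,0],[-0.5,20,0]],"rot":[[0,0,0],[0,0,0],[0,0,0],[0,0,0],[0,0,0],[0,0,0],[0,0,0],[0,0,0],[0,0,0],[0,0,0]],"claw":[15,15,15,15,15,15,15,15,15,15]}' 60; python3 -m pendant '{"offset":[[0,0,0],[0,0,0],[0,0,0]],"rot":[[0,0,0],[0,0,0],[0,0,0]],"claw":[15,15,15]}' 60;python3 go.py 472.5 238.2 185
```

```text
time_s: 14.68
tcp_pos: [0.4704, 0.2401, 0.2323]
ee_rot: [3.14, 0.001, -3.099]
wrist_force: [0.9, 0.7, -1.3]
grip_width: 0.0233
gripper_force: 60.0
time_s: 14.93
tcp_pos: [0.471, 0.236, 0.232]
ee_rot: [-3.141, 0.0, -3.102]
wrist_force: [-0.4, 0.9, -1.3]
grip_width: 0.0231
gripper_force: 60.0
t 14.93 tcp [471. 236. 232.] yaw [-180.     0.  -177.7] F [-0.4  0.9 -1.3] M [ 0.04 -0.01  0.01] w 23.1 g 60.0
tool d [-1.6  2.2 47. ]
```

```bash
python3 -m pendant '{"offset":[[-0.8,1.1,8],[-0.8,1.1,12],[0,0,14],[0,0,12],[0,0,6],[0,0,2],[0,0,0],[0,0,0]],"rot":[[0,0,0],[0,0,0],[0,0,0],[0,0,0],[0,0,0],[0,0,0],[0,0,0],[0,0,0]],"claw":[15,15,15,15,15,15,15,15]}' 60;python3 go.py 472.5 238.2 108.6
```

```text
time_s: 15.6
tcp_pos: [0.4726, 0.2388, 0.1783]
ee_rot: [3.141, 0.001, -3.102]
wrist_force: [-0.0, 0.6, -1.7]
grip_width: 0.023
gripper_force: 60.0
t 15.6 tcp [472.6 238.8 178.3] yaw [ 180.     0.  -177.7] F [-0.   0.6 -1.7] M [ 0.05  0.06 -0.01] w 23.0 g 60.0
tool d [ 0.2 -0.6 69.7]
```

```bash
python3 -m pendant '{"offset":[[0,-0.5,2],[0,0,3],[0,0,3],[0,0,4],[0,0,4],[0,0,4],[0,0,0]],"rot":[[0,0,0],[0,0,0],[0,0,0],[0,0,0],[0,0,0],[0,0,0],[0,0,0]],"claw":[15,15,15,15,15,15,15]}' 60;python3 go.py;python3 -m pendant '{"offset":[[0,0,4],[0,0,4],[0,0,4],[0,0,4],[0,0,4],[0,0,0]],"rot":[[0,0,0],[0,0,0],[0,0,0],[0,0,0],[0,0,0],[0,0,0]],"claw":[15,15,15,15,15,15]}' 60;python3 go.py
```

```text
time_s: 16.18
tcp_pos: [0.4716, 0.2382, 0.1568]
ee_rot: [-3.141, -0.002, -3.102]
wrist_force: [0.5, 0.7, -1.6]
grip_width: 0.023
gripper_force: 60.0
t 16.18 tcp [471.6 238.2 156.8] yaw [-1.800e+02 -1.000e-01 -1.777e+02] F [ 0.5  0.7 -1.6] M [ 0.06  0.07 -0.  ] w 23.0 g 60.0
time_s: 16.68
tcp_pos: [0.4716, 0.2382, 0.1368]
ee_rot: [-3.141, -0.002, -3.102]
wrist_force: [0.4, -0.9, -2.7]
grip_width: 0.023
gripper_force: 60.0
t 16.68 tcp [471.6 238.2 136.8] yaw [-1.800e+02 -1.000e-01 -1.777e+02] F [ 0.4 -0.9 -2.7] M [ 0.07  0.01 -0.02] w 23.0 g 60.0
```

```bash
python3 -m pendant '{"offset":[[-0.8,0,3],[0,0,3],[0,0,3],[0,0,3],[0,0,0]],"rot":[[0,0,0],[0,0,0],[0,0,0],[0,0,0],[0,0,0]],"claw":[15,15,15,15,15]}' 60;python3 go.py;python3 -m pendant '{"offset":[[0,0,4],[0,0,4],[0,0,4],[0,0,2.5],[0,0,0]],"rot":[[0,0,0],[0,0,0],[0,0,0],[0,0,0],[0,0,0]],"claw":[15,15,15,15,15]}' 60;python3 go.py
```

```text
time_s: 17.1
tcp_pos: [0.4726, 0.2383, 0.1252]
ee_rot: [-3.141, -0.001, -3.102]
wrist_force: [-0.6, 0.6, -2.7]
grip_width: 0.0232
gripper_force: 60.0
t 17.1 tcp [472.6 238.3 125.2] yaw [-1.800e+02 -1.000e-01 -1.777e+02] F [-0.6  0.6 -2.7] M [-0.02  0.   -0.03] w 23.2 g 60.0
time_s: 17.52
tcp_pos: [0.4726, 0.2383, 0.1106]
ee_rot: [-3.141, -0.001, -3.102]
wrist_force: [0.3, -0.1, -1.0]
grip_width: 0.0231
gripper_force: 60.0
t 17.52 tcp [472.6 238.3 110.6] yaw [-1.800e+02 -1.000e-01 -1.777e+02] F [ 0.3 -0.1 -1. ] M [ 0.03 -0.01  0.01] w 23.1 g 60.0
```

```bash
python3 -m pendant '{"offset":[[0,0,1],[0,0,0.8],[0,0,0.4],[0,0,0]],"rot":[[0,0,0],[0,0,0],[0,0,0],[0,0,0]],"claw":[15,15,15,15]}' 60;python3 go.py;python3 -m pendant '{"offset":[[0,0,0],[0,0,0],[0,0,0],[0,0,0],[0,0,0],[0,0,0],[0,0,0],[0,0,0],[0,0,0],[0,0,0]],"rot":[[0,0,0],[0,0,0],[0,0,0],[0,0,0],[0,0,0],[0,0,0],[0,0,0],[0,0,0],[0,0,0],[0,0,0]],"claw":[40,60,80,91,91,91,91,91,91,91]}' 60;python3 go.py 449.5 333.5 210
```

```text
time_s: 17.85
tcp_pos: [0.4731, 0.2384, 0.1093]
ee_rot: [3.142, 0.0, -3.102]
wrist_force: [-0.7, -0.1, -1.8]
grip_width: 0.0232
gripper_force: 60.0
t 17.85 tcp [473.1 238.4 109.3] yaw [ 180.     0.  -177.7] F [-0.7 -0.1 -1.8] M [ 0.02 -0.02  0.02] w 23.2 g 60.0
time_s: 18.68
tcp_pos: [0.4731, 0.2384, 0.1093]
ee_rot: [3.142, -0.0, -3.102]
wrist_force: [0.4, -0.2, 0.1]
grip_width: 0.0876
gripper_force: 0.0
t 18.68 tcp [473.1 238.4 109.3] yaw [ 180.    -0.  -177.7] F [ 0.4 -0.2  0.1] M [ 0.09  0.04 -0.01] w 87.6 g 0.0
tool d [  19.8   96.  -100.7]
```

```bash
python3 -m pendant '{"offset":[[0,0,-6],[0,0,-14],[0,0,-20],[0,0,-22],[0,0,-20],[0,0,-14],[0,0,-4],[0,0,0]],"rot":[[0,0,0],[0,0,0],[0,0,0],[0,0,0],[0,0,0],[0,0,0],[0,0,0],[0,0,0]],"claw":[91,91,91,91,91,91,91,91]}' 45;python3 -m pendant '{"offset":[[2,8,0],[3,16,0],[4,20,0],[4,20,0],[4,18,0],[2.8,11,0],[0,3,0],[0,0,0],[0,0,0]],"rot":[[0,0,0],[0,0,0],[0,0,0],[0,0,0],[0,0,0],[0,0,0],[0,0,0],[0,0,0],[0,0,0]],"claw":[91,91,91,91,91,91,91,91,91]}' 45;python3 go.py 449 334 101.5
python3 - <<'E'
from h import *
p=np.array(r.sense()['tcp_pos']);print('bolt top exp',S.proj([.449,.334,.127]),'tcp',S.proj(p))
f=r.grab_frame('side')[:,:,::-1].copy();cv2.imwrite('pics/side4.png',f)
cv2.imwrite('pics/m5.png',crop(f,290,230,100,120,5))
E
```

```text
time_s: 19.35
tcp_pos: [0.474, 0.2386, 0.2109]
ee_rot: [3.141, 0.003, -3.102]
wrist_force: [0.7, -0.0, 0.4]
grip_width: 0.0909
gripper_force: 0.0
time_s: 20.1
tcp_pos: [0.4494, 0.3331, 0.2087]
ee_rot: [-3.141, -0.001, -3.102]
wrist_force: [-0.7, -0.4, 0.1]
grip_width: 0.0907
gripper_force: 0.0
t 20.1 tcp [449.4 333.1 208.7] yaw [-180.    -0.  -177.7] F [-0.7 -0.4  0.1] M [ 0.03 -0.   -0.03] w 90.7 g 0.0
tool d [  0.3   1.  107.2]
bolt top exp [[339.27302152 319.38119687]] tcp [[341.74338279 297.12568763]]
```

View pics/m5.png

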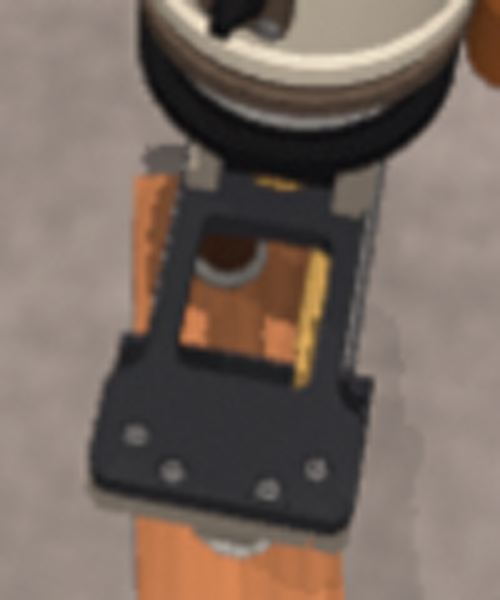

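The drift stands in the block with its collar visible at (228,255) in the crop, and the bolt flange lies under the finger centre. I'll descend onto the bolt and grip.

```bash
python3 -m pendant '{"offset":[[0.3,0.5,10],[0,0.5,16],[0,0,18],[0,0,18],[0,0,16],[0,0,14],[0,0,9],[0,0,5],[0,0,1],[0,0,0]],"rot":[[0,0,0],[0,0,0],[0,0,0],[0,0,0],[0,0,0],[0,0,0],[0,0,0],[0,0,0],[0,0,0],[0,0,0]],"claw":[91,91,91,91,91,91,91,91,91,91]}' 45;python3 go.py;python3 -m pendant '{"offset":[[0,0,0],[0,0,0],[0,0,0],[0,0,0],[0,0,0],[0,0,0],[0,0,0],[0,0,0],[0,0,0],[0,0,0]],"rot":[[0,0,0],[0,0,0],[0,0,0],[0,0,0],[0,0,0],[0,0,0],[0,0,0],[0,0,0],[0,0,0],[0,0,0]],"claw":[15,15,15,15,15,15,15,15,15,15]}' 45;python3 -m pendant '{"offset":[[0,0,0],[0,0,0],[0,0,0]],"rot":[[0,0,0],[0,0,0],[0,0,0]],"claw":[15,15,15]}' 45;python3 go.py
```

```text
time_s: 20.98
tcp_pos: [0.4494, 0.3344, 0.1024]
ee_rot: [3.142, 0.0, -3.102]
wrist_force: [-0.6, 0.2, -0.5]
grip_width: 0.0906
gripper_force: 0.0
t 20.98 tcp [449.4 334.4 102.4] yaw [ 180.     0.  -177.7] F [-0.6  0.2 -0.5] M [ 0.03 -0.05  0.04] w 90.6 g 0.0
time_s: 21.82
tcp_pos: [0.4491, 0.3346, 0.1023]
ee_rot: [3.141, -0.0, -3.102]
wrist_force: [0.7, 2.6, 0.8]
grip_width: 0.0259
gripper_force: 1.1
time_s: 22.07
tcp_pos: [0.4492, 0.3347, 0.1023]
ee_rot: [3.141, 0.0, -3.102]
wrist_force: [-0.5, 2.2, 0.4]
grip_width: 0.0232
gripper_force: 45.0
t 22.07 tcp [449.2 334.7 102.3] yaw [ 180.     0.  -177.7] F [-0.5  2.2  0.4] M [ 0.24 -0.03  0.01] w 23.2 g 45.0
```

```bash
python3 -m pendant '{"offset":[[0,0,-6],[0,0,-12],[0,0,-16],[0,0,-18],[0,0,-18],[0,0,-18],[0,0,-18],[0,0,-14],[0,0,-8],[0,0,-2]],"rot":[[0,0,0],[0,0,0],[0,0,0],[0,0,0],[0,0,0],[0,0,0],[0,0,0],[0,0,0],[0,0,0],[0,0,0]],"claw":[15,15,15,15,15,15,15,15,15,15]}' 60;python3 go.py 482.7 -117.2 232;python3 -m pendant '{"offset":[[-1.5,-16,0],[-1.5,-32,0],[-1.5,-38,0],[-1.5,-38,0],[-1.5,-38,0],[-1.5,-38,0],[-1.5,-38,0],[-1.5,-32,0],[-1.5,-20,0],[-1.5,-10,0]],"rot":[[0,0,0],[0,0,0],[0,0,0],[0,0,0],[0,0,0],[0,0,0],[0,0,0],[0,0,0],[0,0,0],[0,0,0]],"claw":[15,15,15,15,15,15,15,15,15,15]}' 60;python3 go.py 482.7 -117.2 232
```

```text
time_s: 22.9
tcp_pos: [0.45, 0.3349, 0.2348]
ee_rot: [3.14, 0.004, -3.102]
wrist_force: [0.8, -0.1, -1.5]
grip_width: 0.023
gripper_force: 60.0
t 22.9 tcp [450.  334.9 234.8] yaw [ 179.9    0.2 -177.7] F [ 0.8 -0.1 -1.5] M [ 0.06  0.02 -0.04] w 23.0 g 60.0
tool d [ -14.6 -453.     2.3]
time_s: 23.73
tcp_pos: [0.4757, 0.0329, 0.2316]
ee_rot: [-3.141, -0.001, -3.105]
wrist_force: [-0.1, 0.3, -2.0]
grip_width: 0.0229
gripper_force: 60.0
t 23.73 tcp [475.7  32.9 231.6] yaw [-1.800e+02 -1.000e-01 -1.779e+02] F [-0.1  0.3 -2. ] M [ 0.08 -0.   -0.  ] w 22.9 g 60.0
tool d [  -1.5 -150.3   -0.3]
```

```bash
python3 -m pendant '{"offset":[[0,-10,0],[-0.3,-24,0],[-0.3,-30,0],[-0.3,-30,0],[-0.3,-28,0],[-0.3,-18,0],[0,-7,0],[0,0,0],[0,0,0],[0,0,0]],"rot":[[0,0,0],[0,0,0],[0,0,0],[0,0,0],[0,0,0],[0,0,0],[0,0,0],[0,0,0],[0,0,0],[0,0,0]],"claw":[15,15,15,15,15,15,15,15,15,15]}' 60;python3 go.py 482.7 -117.2 165
```

```text
time_s: 24.57
tcp_pos: [0.4835, -0.1099, 0.2321]
ee_rot: [3.141, -0.0, -3.1]
wrist_force: [0.4, 0.1, -1.8]
grip_width: 0.0233
gripper_force: 60.0
t 24.57 tcp [ 483.5 -109.9  232.1] yaw [ 179.9   -0.  -177.6] F [ 0.4  0.1 -1.8] M [ 0.07 -0.03 -0.  ] w 23.3 g 60.0
tool d [ 1.  -7.3 67.1]
```

```bash
python3 -m pendant '{"offset":[[0.5,-2.5,8],[0.5,-2.5,12],[0,-2.3,16],[0,0,14],[0,0,10],[0,0,5],[0,0,2],[0,0,0],[0,0,0]],"rot":[[0,0,0],[0,0,0],[0,0,0],[0,0,0],[0,0,0],[0,0,0],[0,0,0],[0,0,0],[0,0,0]],"claw":[15,15,15,15,15,15,15,15,15]}' 60;python3 go.py 482.7 -117.2 154
python3 - <<'E'
from h import *
f=r.grab_frame('side')[:,:,::-1].copy();cv2.imwrite('pics/side5.png',f)
cv2.imwrite('pics/m6.png',crop(f,345,110,45,45,13))
E
```

```text
time_s: 25.32
tcp_pos: [0.4832, -0.1189, 0.1659]
ee_rot: [-3.141, 0.001, -3.101]
wrist_force: [0.5, -0.1, -1.4]
grip_width: 0.0232
gripper_force: 60.0
t 25.32 tcp [ 483.2 -118.9  165.9] yaw [-1.800e+02  1.000e-01 -1.777e+02] F [ 0.5 -0.1 -1.4] M [-0.03  0.04 -0.02] w 23.2 g 60.0
tool d [ 0.5  1.7 11.9]
```

View pics/m6.png

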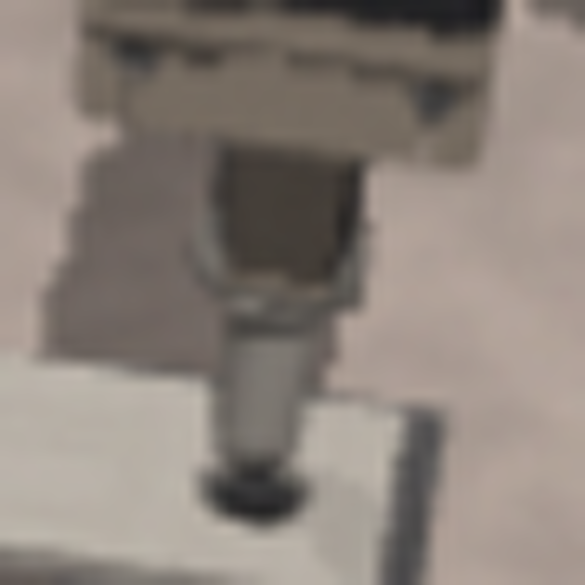

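The bolt shank is centred over the hole: foot at (257,455) and hole at (255,492) in the crop, which is consistent once it drops 11 mm. I'll descend gently.

```bash
python3 -m pendant '{"offset":[[0.2,0.5,2],[0,0.5,2],[0,0,2],[0,0,2],[0,0,2],[0,0,1.5],[0,0,1],[0,0,1],[0,0,0]],"rot":[[0,0,0],[0,0,0],[0,0,0],[0,0,0],[0,0,0],[0,0,0],[0,0,0],[0,0,0],[0,0,0]],"claw":[15,15,15,15,15,15,15,15,15]}' 60;python3 go.py
```

```text
time_s: 26.12
tcp_pos: [0.4824, -0.1177, 0.1516]
ee_rot: [3.141, -0.0, -3.102]
wrist_force: [-0.9, 0.4, -1.5]
grip_width: 0.0228
gripper_force: 60.0
t 26.12 tcp [ 482.4 -117.7  151.6] yaw [ 180.    -0.  -177.7] F [-0.9  0.4 -1.5] M [ 0.07  0.05 -0.03] w 22.8 g 60.0
```

Foot is 2 mm inside the tongue hole with no contact. Next, 10 mm through the lug.

```bash
python3 -m pendant '{"offset":[[0,0,1.2],[0,0,1.2],[0,0,1.2],[0,0,1.2],[0,0,1.2],[0,0,0]],"rot":[[0,0,0],[0,0,0],[0,0,0],[0,0,0],[0,0,0],[0,0,0]],"claw":[15,15,15,15,15,15]}' 60;python3 go.py;python3 -m pendant '{"offset":[[0,0,1.2],[0,0,1.2],[0,0,1.2],[0,0,1.2],[0,0,0]],"rot":[[0,0,0],[0,0,0],[0,0,0],[0,0,0],[0,0,0]],"claw":[15,15,15,15,15]}' 60;python3 go.py
```

```text
time_s: 26.62
tcp_pos: [0.4824, -0.1177, 0.1455]
ee_rot: [3.141, -0.0, -3.102]
wrist_force: [1.2, -0.0, -2.5]
grip_width: 0.0229
gripper_force: 60.0
t 26.62 tcp [ 482.4 -117.7  145.5] yaw [ 180.    -0.  -177.7] F [ 1.2 -0.  -2.5] M [0.03 0.05 0.03] w 22.9 g 60.0
time_s: 27.03
tcp_pos: [0.4824, -0.1177, 0.1407]
ee_rot: [3.141, -0.0, -3.102]
wrist_force: [-0.1, 0.2, -1.2]
grip_width: 0.023
gripper_force: 60.0
t 27.03 tcp [ 482.4 -117.7  140.7] yaw [ 180.    -0.  -177.7] F [-0.1  0.2 -1.2] M [ 0.07  0.02 -0.06] w 23.0 g 60.0
```

```bash
python3 -m pendant '{"offset":[[0,0,2],[0,0,2.5],[0,0,3],[0,0,3],[0,0,3],[0,0,3],[0,0,3],[0,0,3],[0,0,1.5],[0,0,0]],"rot":[[0,0,0],[0,0,0],[0,0,0],[0,0,0],[0,0,0],[0,0,0],[0,0,0],[0,0,0],[0,0,0],[0,0,0]],"claw":[15,15,15,15,15,15,15,15,15,15]}' 60;python3 go.py;python3 -m pendant '{"offset":[[0,0,0.8],[0,0,0.8],[0,0,0.8],[0,0,0.6],[0,0,0]],"rot":[[0,0,0],[0,0,0],[0,0,0],[0,0,0],[0,0,0]],"claw":[15,15,15,15,15]}' 60;python3 go.py
```

```text
time_s: 27.87
tcp_pos: [0.4823, -0.1177, 0.1165]
ee_rot: [3.141, -0.001, -3.102]
wrist_force: [-0.3, 1.6, -2.4]
grip_width: 0.0232
gripper_force: 60.0
t 27.87 tcp [ 482.3 -117.7  116.5] yaw [ 180.    -0.  -177.7] F [-0.3  1.6 -2.4] M [0.05 0.03 0.02] w 23.2 g 60.0
time_s: 28.28
tcp_pos: [0.4825, -0.1178, 0.1139]
ee_rot: [3.142, -0.0, -3.102]
wrist_force: [-0.5, -0.2, -1.8]
grip_width: 0.023
gripper_force: 60.0
t 28.28 tcp [ 482.5 -117.8  113.9] yaw [ 180.    -0.  -177.7] F [-0.5 -0.2 -1.8] M [ 0.03 -0.01  0.03] w 23.0 g 60.0
```

```bash
python3 -m pendant '{"offset":[[0,0,0.6],[0,0,0.6],[0,0,0]],"rot":[[0,0,0],[0,0,0],[0,0,0]],"claw":[15,15,15]}' 60;python3 go.py
```

```text
time_s: 28.53
tcp_pos: [0.4827, -0.1178, 0.1137]
ee_rot: [-3.142, -0.0, -3.102]
wrist_force: [-2.3, 1.6, 5.4]
grip_width: 0.0232
gripper_force: 60.0
t 28.53 tcp [ 482.7 -117.8  113.7] yaw [-180.    -0.  -177.7] F [-2.3  1.6  5.4] M [ 0.29  0.56 -0.  ] w 23.2 g 60.0
```

The flange is down: z stopped and the axial force is about 7 N. I'll release, rise and check.

```bash
python3 -m pendant '{"offset":[[0,0,0],[0,0,0],[0,0,0],[0,0,0],[0,0,0],[0,0,0],[0,0,0],[0,0,0],[0,0,0]],"rot":[[0,0,0],[0,0,0],[0,0,0],[0,0,0],[0,0,0],[0,0,0],[0,0,0],[0,0,0],[0,0,0]],"claw":[40,60,80,91,91,91,91,91,91]}' 60;python3 go.py; python3 -m pendant '{"offset":[[0,0,-4],[0,0,-12],[0,0,-18],[0,0,-22],[0,0,-24],[0,0,-24],[0,0,-20],[0,0,-12],[0,0,-4],[0,0,0]],"rot":[[0,0,0],[0,0,0],[0,0,0],[0,0,0],[0,0,0],[0,0,0],[0,0,0],[0,0,0],[0,0,0],[0,0,0]],"claw":[91,91,91,91,91,91,91,91,91,91]}';python3 -m pendant '{"offset":[[10,6,0],[20,12,0],[25,15,0],[25,15,0],[20,12,0],[10,5,0],[0,0,0],[0,0,0]],"rot":[[0,0,0],[0,0,0],[0,0,0],[0,0,0],[0,0,0],[0,0,0],[0,0,0],[0,0,0]],"claw":[91,91,91,91,91,91,91,91]}'
python3 - <<'E'
from h import *
f=r.grab_frame('side')[:,:,::-1].copy();g=r.grab_frame('top')[:,:,::-1].copy()
cv2.imwrite('pics/m7.png',np.hstack([crop(f,160,90,300,280,1.33),crop(g,200,100,300,280,1.33)]))
print('bolt top exp if home',S.proj([.4815,-.1175,.1385]),T.proj([.4815,-.1175,.1385]))
E
```

```text
time_s: 29.28
tcp_pos: [0.4826, -0.1178, 0.1128]
ee_rot: [-3.142, -0.0, -3.102]
wrist_force: [-0.4, 0.9, -0.3]
grip_width: 0.0809
gripper_force: 0.0
t 29.28 tcp [ 482.6 -117.8  112.8] yaw [-180.    -0.  -177.7] F [-0.4  0.9 -0.3] M [0.04 0.02 0.  ] w 80.9 g 0.0
time_s: 30.12
tcp_pos: [0.4829, -0.118, 0.2535]
ee_rot: [-3.141, 0.001, -3.102]
wrist_force: [-0.0, -0.3, -0.3]
grip_width: 0.0909
gripper_force: 0.0
time_s: 30.78
tcp_pos: [0.3697, -0.0571, 0.2517]
ee_rot: [3.141, -0.001, -3.102]
wrist_force: [0.4, -0.7, 0.2]
grip_width: 0.0913
gripper_force: 0.0
bolt top exp if home [[367.08334092 129.87990588]] [[407.47546792 227.67155431]]
```

View pics/m7.png

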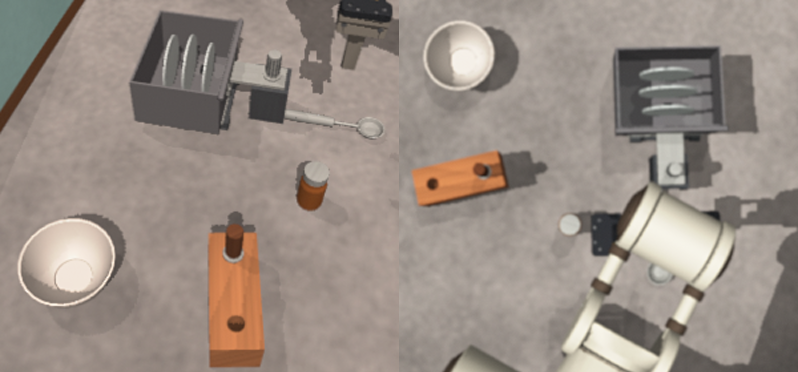

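Both views show the bolt upright on the tongue (side crop 273,65), the drift standing in the block with its collar down (233,245), and the jar, spoon and bowl undisturbed. I'll hand it in.

```bash
python3 -c "from cell import r;print(r.finish_job())"
```

```text
the job is handed in; nothing more can be done
None
```

The job is handed in at about 31 s of the 72 s allowed: the drift went fully home to line up the holes, it now stands back in its block hole, and the bolt is seated through both holes. The gripper is open and clear, and the jar, spoon and bowl look untouched in the last pictures; the judged result was not shown.

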